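Load the drying turntable in order

TASK

Load the three miniatures from the deck into the drying turntable in numbered order: first the knight into the pocket marked with one black dot, then the dragon into the two-dot pocket, then the tower into the three-dot pocket. The hand wheel on top turns the turntable and clicks it round to bring each pocket to the gate; slide each miniature through the gate right home into its pocket, close to the central drum. Keep them upright and never lift them, and leave the bottle, jar and water cup alone.

Things in the scene. Friction and masses are not known exactly. Their poses are not given: they have to be found in the camera images.
- station: Fixed wooden deck and turntable frame. Origin on the turntable's axis at desk height, z up; the deck lies on the -y side, miniatures go along +y into the turntable. Deck top z = 22 mm, x -135 to 135, y -362 to -152 mm. Along its turntable edge two fences (8 mm thick at y = -156, 14 mm high above the deck, |x| 55 to 133 mm) leave a gate 110 mm wide at x = 0.
- gate (a point): Middle of the gate: the deck's edge next to the turntable, at the deck's top; axes as station.
- turntable (a joint): Turntable angle, rad, growing anticlockwise seen from above, from -1.2 to 2.25 between stops. 0: one-dot pocket faces the gate; +1.047 (60 degrees): two-dot pocket; +2.094: three-dot pocket. A spring detent draws it to every multiple of 60 degrees (-60, 0, 60, 120), and it starts at one of the first three.
- disc (a point): Centre of the turntable's plywood disc, on its top, z = 20 mm (2 mm below the deck); disc 300 mm across. A drum of 62 mm radius stands on it, top at z = 60 mm; six radial dividers (6 mm thick, radius 60 to 140 mm, top at z = 55 mm) part six open-fronted pockets. Three have one, two or three flat black dots at the mouth, in clockwise order from above; the rest are bare spares.
- wheel (a point): Centre of the turntable's hand wheel, on the axis at z = 135 mm: six bare level steel arms, 12 mm thick, reaching out to radius 76 mm, one straight above each divider (30 degrees either side of each pocket's middle), around a black hub of 20 mm radius, z 122 to 148 mm. A few newtons sideways on an arm turn it.
- pocket1 (a point): Middle of the one-dot pocket's floor, 96 mm from the turntable's axis, z = 20 mm; its frame turns with the turntable.
- pocket2 (a point): Middle of the two-dot pocket's floor, 96 mm from the axis.
- pocket3 (a point): Middle of the three-dot pocket's floor, 96 mm from the axis.
- knight: Grey standing man with round shield and upright spear, on a round wooden plinth 60 mm across and 20 mm thick; 70 mm tall in all, about 160 g. Origin: centre of the plinth's underside; z up.
- dragon: Grey crouching dragon with two raised wings, upright neck and curled tail, on the same plinth (60 mm across, 20 mm thick); 65 mm tall in all. Origin: centre of the plinth's underside; z up.
- tower: Grey round castle tower with battlements, 42 mm across, on the same plinth (60 mm across, 20 mm thick); 68 mm tall in all. Origin: centre of the plinth's underside; z up.
- dropper: Bystander: slim closed bottle, 34 mm across, 85 mm tall, standing on the desk. Origin: centre of its underside.
- jar: Bystander: closed glass jar, 60 mm across, 75 mm tall. Origin: centre of its underside.
- water: Bystander: open clear cup, 80 mm across, 80 mm tall. Origin: centre of its underside.

How it is judged:
By the outcome, as a careful person would: the job done as asked, in the order asked, and still so for the second after the job is handed in, with the robot touching nothing.
It also fails if it takes over 72 s, if anything falls off the work surface, if the arm or the gripper's body presses on something with over 40 N, if the wrist force passes 120 N, or if a joint passes its speed limit or range.

ROBOT

A 6-joint arm with a two-finger parallel gripper is mounted at the origin on the work surface. World frame = base frame: x ahead of the robot, y to its left, z up, the work surface at z = 0. Lengths are in mm, angles in rad, forces in N, time in s.
With the tool pointing down it reaches from about 350 to 975 mm from the base axis. Payload 7.1 kg.
Tool frame: the origin (TCP) lies at the very end of the fingers, on their centre line; the grasp point (between the pads) lies 19 mm behind it; z points along the fingers, y is the direction in which the jaws open and shut (so a half turn about z gives the same grasp; the last joint's range is limited). The gripper opens to 88 mm and grips with 3 to 60 N. Pads are 20 mm wide; open, the fingers measure 115 mm over their backs; the gripper's body (75 mm by 178 mm) begins 61 mm behind the grasp point.
Start: joints at [1.109, 0.423, 1.63, -0, 1.089, -0.019], TCP at [267.762, 564.72, 222.675] pointing down, gripper open.
Joint ranges: [-3, 3], [-0.9, 2.11], [0.09, 2.58], [-1.31, 4.45], [0.11, 2.69], [-2.54, 2.54]. Speed limits (rad/s): [2.39, 2.39, 3.01, 3.14, 3.14, 3.14].

INTERFACE

Orientations are given as a rotation vector (axis times angle).
In Python, from workcell import * gives the robot as it stands.
- The arm moves only by the tool play_rows, never from a script. Its argument "plan" is text: rows parted by semicolons, each of 7 numbers parted by spaces: the finger opening in cm, from 0 to 8.78, then the shift along the tool's x, y, z in cm, then the turn, a rotation vector about the tool's x, y, z in degrees. A call has 1 to 20 rows; each row shifts and turns the commanded pose from where the row before left it, along the tool's axes as they then stand; what a row does not reach is not made up. A row lasts 1/8 s, in which the tool goes at most 62.5 mm and 10.7 degrees, less where a joint would pass 70% of its speed; a pose out of reach is approached as far as the arm can. A call is refused whole if a number of a shift passes 6.25 or a number of a turn 10.7, either way. A call with a gripper value outside its range is refused whole. The fingers move at their own pace and stop on an object; the grip force is fixed at half the most. Time passes only in rows, so rows that do not move let the fingers close. It gives the time, the measured TCP pose, the force and the opening at its end, in the units of the state.
- get_obs(): the state, without advancing time (a new reading comes with each control period).
- get_image(name): name is "scene" or "top" or "wrist"; returns a dict with "pixels" (480x640x3 uint8, red, green, blue), "range_z" (480x640 float32, mm along the optical axis (not along the pixel's ray), 0 where there is no reading), "fx", "fy", "cx", "cy" (pixels), "eye" and "attitude" of the camera in the world. Camera axes: x right, y down, z forward; pixel columns grow to the right and rows downward; lengths in mm; the calibration is good to about 2 mm. A picture is of the moment at which its call begins.
- close_job(): hands the job in, once; it reports no verdict.
The state is a dict: "t": time; "qpos": joint angles; "qvel": joint speeds; "joint_torque": joint torques, N m; "ee_pos": TCP position; "orientation": TCP orientation; "ft_force": force on the tool from outside, world axes, zero at the start; "moment": the same for the moment, N m; "width": finger opening in mm.
Only numpy, scipy, OpenCV 4.12 (cv2) and the standard library are available. Lean on these libraries where they do the work, as an engineer would, in place of code of your own. Each camera call takes 0.05 s, during which the arm holds its last target. There are 200 camera calls.

## Working session

There is one attempt and no reset: what is moved stays moved. The work goes in short steps, Python scripts to look and compute and a tool call to move; the robot and the scene stay as the last step left them, time stands still between calls to the robot, and variables do not carry over. Pictures are saved under pics/ and viewed, about 8 in all and at most 12, crops included, and the job is handed in when it is done.

Besides the shell and the picture viewer there is one more tool, called after ">>>" as name(argument=value, ...), one argument or row to a line, values as JSON. play_rows: Moves the arm, as the interface text tells. Its arguments: {"type":"object","properties":{"plan":{"type":"string"}},"required":["plan"]}

```bash
mkdir -p pics; ls; cat > h.py <<'E'
from workcell import *
import numpy as np, cv2
from scipy.spatial.transform import Rotation as R
def snap(n,f):
    im=get_image(n); cv2.imwrite('pics/'+f,im['pixels'][:,:,::-1]); return im
def rot(a):
    a=np.array(a,float)
    return a if a.shape==(3,3) else (R.from_rotvec(a).as_matrix() if a.shape==(3,) else R.from_quat(a).as_matrix())
def cloud(im):
    z=im['range_z']; v,u=np.mgrid[:480,:640]
    c=np.stack([(u-im['cx'])/im['fx']*z,(v-im['cy'])/im['fy']*z,z],-1)
    return c@rot(im['attitude']).T+np.array(im['eye'])
E
python3 - <<'E'
from h import *
o=get_obs(); print(o)
for n in ['top','scene']:
    im=snap(n,n+'0.png'); print(n,im['eye'],im['attitude'],im['fx']); np.savez('pics/'+n+'0.npz',c=cloud(im),p=im['pixels'],z=im['range_z'])
E
```

```text
pics
{'t': 0.0, 'qpos': array([ 1.10901285e+00,  4.23880122e-01,  1.63067759e+00, -2.42630447e-06,
        1.08859039e+00, -1.90025606e-02]), 'qvel': array([-1.97786937e-03,  5.90307973e-04, -1.63973459e-03,  4.94109626e-04,
        1.09149687e-05, -7.59449451e-04]), 'joint_torque': array([ 1.54348463e-04, -5.44614601e+01, -2.73670846e+01,  6.44382345e-02,
        2.26771901e-02, -1.21797266e-04]), 'ee_pos': array([267.51616848, 564.24243212, 221.88204349]), 'orientation': array([-6.89768105e-01, -3.06455627e+00,  2.37356481e-03]), 'ft_force': array([-0.16103717,  0.92943239, -0.1856106 ]), 'moment': array([ 0.02073284,  0.00525442, -0.03596317]), 'width': 87.71224076148904}
top [ 330.74140224   58.7925463  1490.97444172] [-2.15008148  2.11431941 -0.16986258] 585.2451969541435
scene [1436.00039689 -148.91554668  886.86234781] [-1.8727956  -1.49031818  0.67441033] 515.5393177711027
```

View pics/top0.png

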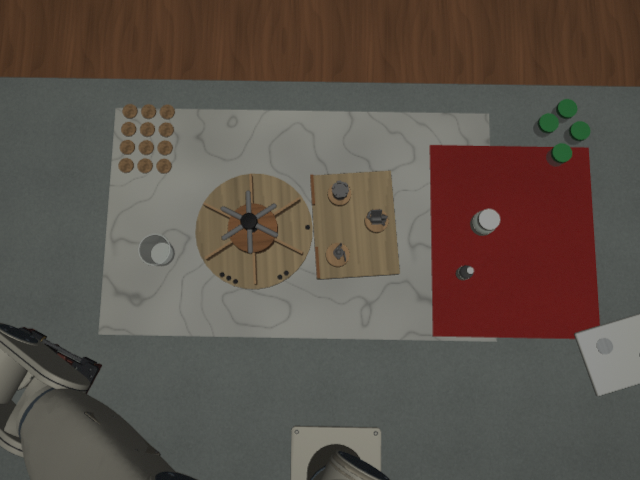

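View pics/scene0.png

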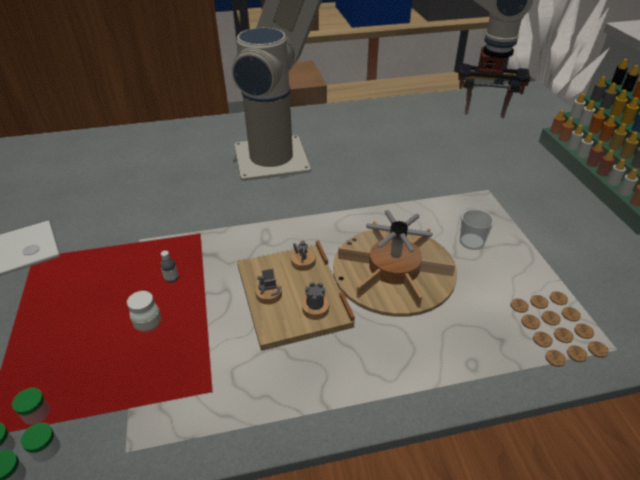

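The top view shows the turntable at about (253,231) px and the deck to its right. The one-dot pocket is at the gate (307,227). The tower is at (340,192), the dragon at (376,220) and the knight at (337,255). Next I'll measure them with the depth data.

```bash
cat > meas.py <<'E'
from h import *
d=np.load('pics/top0.npz'); c=d['c']; p=d['p'].astype(int)
v,u=np.mgrid[:480,:640]
Z=c[...,2]
print('desk z',np.median(Z[300:330,380:420]))
sat=p[...,0]-p[...,2]
# deck: rotated rect
m=((Z>14)&(Z<32)&(sat>20)&(u>311)&(u<405)&(v>165)&(v<285))
P=c[m]; r=cv2.minAreaRect(P[:,:2].astype(np.float32)); print('deck rect',r,np.median(P[:,2]))
# disc
m=((Z>12)&(Z<30)&(sat>15)&(u>190)&(u<312)&(v>168)&(v<295))
P=c[m][:,:2]; cc,rad=cv2.minEnclosingCircle(P.astype(np.float32)); print('disc',cc,rad,np.median(c[m][:,2]))
# drum top
m=((Z>54)&(Z<66)&(u>220)&(u<285)&(v>195)&(v<262)); print('drum',cv2.minEnclosingCircle(c[m][:,:2].astype(np.float32)))
m=((Z>134)&(Z<155)&(u>205)&(u<300)&(v>180)&(v<275)); Q=c[m]; print('wheel',cv2.minEnclosingCircle(Q[:,:2].astype(np.float32)),Q[:,2].max(), len(Q))
h=Q[Q[:,2]>143.5]; print('hub',cv2.minEnclosingCircle(h[:,:2].astype(np.float32)) if len(h) else 0)
w=cv2.minEnclosingCircle(Q[:,:2].astype(np.float32))[0]
e=Q[:,:2]-w; a=np.degrees(np.arctan2(e[:,1],e[:,0])); rr=np.hypot(*e.T); print('arms mod60',np.degrees(np.angle(np.exp(1j*np.radians(6*a[rr>35])).mean()))/6)
for n,(x,y) in dict(knight=(337,255),dragon=(376,220),tower=(340,192)).items():
    w=(np.hypot(u-x,v-y)<20)
    q=c[w&(Z>35)&(Z<50)]; f=c[w&(Z>50)]
    print(n,'plinth',cv2.minEnclosingCircle(q[:,:2].astype(np.float32)),len(q),'fig',f[:,:2].mean(0),f[:,2].max(),cv2.minEnclosingCircle(f[:,:2].astype(np.float32)))
for x,y in [(307,227),(286,273),(280,276),(222,275),(228,279),(235,281)]: print(c[y,x].round(1))
cr=cv2.imread('pics/top0.png')[160:300,185:405]; cv2.imwrite('pics/crop0.png',cv2.resize(cr,None,fx=3.6,fy=3.6,interpolation=cv2.INTER_CUBIC))
E
python3 meas.py
```

```text
desk z 0.6471821886150337
deck rect ((610.796630859375, -38.323936462402344), (270.7884216308594, 213.03738403320312), 4.545809745788574) 21.95129597397738
disc (603.3040771484375, 200.85057067871094) 170.0340576171875 20.289361779487763
drum ((587.4954223632812, 214.90625), 93.41285705566406)
wheel ((588.8329467773438, 216.86415100097656), 75.57557678222656) 154.0109969525863 912
hub ((589.3157348632812, 218.2291717529297), 71.40061950683594)
arms mod60 4.182064983888918
knight plinth ((523.208251953125, 12.322347640991211), 39.86949920654297) 324 fig [520.12892892   2.52630909] 1490.9744417244167 ((439.5770263671875, 27.524782180786133), 113.23820495605469)
dragon plinth ((615.162353515625, -94.58380889892578), 30.306045532226562) 217 fig [613.85453432 -90.74574187] 1490.9744417244167 ((481.0673522949219, -22.632898330688477), 170.9620819091797)
tower plinth ((683.8359985351562, 0.4029245674610138), 29.975109100341797) 189 fig [673.46055294   1.48440329] 1490.9744417244167 ((517.0443115234375, 25.44479751586914), 189.26406860351562)
[600.1  80.2  18.7]
[480.9 130.9  21. ]
[473.  145.8  21.9]
[473.  291.8  23.3]
[463.3 276.6  21.2]
[458.3 258.3  24.1]
```

View pics/crop0.png

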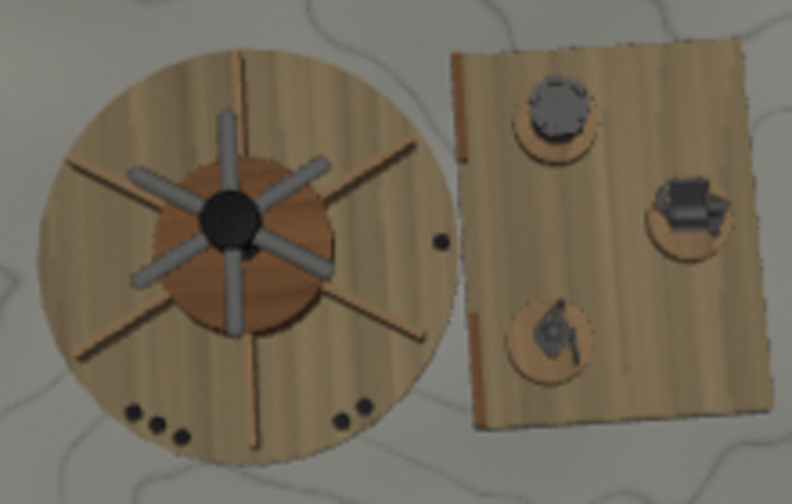

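The crop shows the dots clearly. One dot is at the gate, so the turntable is at about 0, and two and three dots follow clockwise. The plinth centres in the crop are knight (549,341), tower (556,122) and dragon (690,218). I'll refine these and compute the tool moves.

```bash
cat >> h.py <<'E'
th=np.radians(4.6); O=np.array([589.4,217.4]); S=np.array([[np.cos(th),-np.sin(th)],[np.sin(th),np.cos(th)]])
def w2s(p): return (np.array(p)[...,:2]-O)@S
def s2w(p): return np.array(p)@S.T+O
def plinths(c,zlo=36,zhi=47,ym=-158,box=None):
    s=w2s(c); Z=c[...,2]; return s,Z
def fitc(q,r=30):
    from scipy.optimize import minimize
    # circle of radius r covering points with least outside, plus centred
    x0=np.array(cv2.minEnclosingCircle(q.astype(np.float32))[0]); return x0
def tool():
    o=get_obs(); M=rot(o['orientation']); t=o['ee_pos']
    print('t %.2f'%o['t'],'TCP world',t.round(1),'station',w2s(t).round(1),'xaxis',(M[:,0]).round(3),'y',M[:,1].round(3),'z',M[:,2].round(3),'F',o['ft_force'].round(1),'w',round(o['width'],1),'xang station deg',round(np.degrees(np.arctan2(M[1,0],M[0,0])-th),1),'q',np.round(o['qpos'],2))
    return o,M,t
E
python3 - <<'E'
from h import *
d=np.load('pics/top0.npz'); c=d['c']; Z=c[...,2]; s=w2s(c)
im=get_image('top'); A=rot(im['attitude'])
for n,(a,b) in dict(knight=(549,341),dragon=(690,218),tower=(556,122)).items():
    u,v=a/3.6+185,b/3.6+160
    r=A@np.array([(u-im['cx'])/im['fx'],(v-im['cy'])/im['fy'],1]); e=np.array(im['eye']); P=e+r*(42-e[2])/r[2]
    sp=w2s(P); q=s[(np.hypot(*(np.moveaxis(s,-1,0)-sp[:,None,None]))<35)&(Z>36)&(Z<47)&(s[...,1]<-162)]
    print(n,'world',P.round(1),'st',sp.round(1),'enc',cv2.minEnclosingCircle(q.astype(np.float32)),len(q))
print('hub/wheel st',w2s([588.8,216.9]))
for x,y in [(307,227)]: print(s[y,x])
tool()
E
```

```text
knight world [526.7   2.4  42. ] st [ -79.7 -209.3] enc ((-78.83168029785156, -208.7980499267578), 29.83589744567871) 298
dragon world [615.1 -95.4  42. ] st [   0.6 -313.9] enc ((1.3470042943954468, -312.5957336425781), 30.047269821166992) 189
tower world [682.6  -1.   42. ] st [  75.4 -225.2] enc ((76.72883605957031, -223.87173461914062), 29.975053787231445) 161
hub/wheel st [-0.63816679 -0.45027008]
[  -0.38176937 -137.6320325 ]
t 0.15 TCP world [267.6 564.4 222.1] station [-293.   371.7] xaxis [-0.904  0.428  0.   ] y [ 0.428  0.904 -0.001] z [-0.001 -0.001 -1.   ] F [ 0.  -1.1 -0.2] w 87.6 xang station deg 150.0 q [ 1.11  0.42  1.63  0.    1.09 -0.02]
```

>>> play_rows(
  plan="8.78 0 0 0 0 0 10; 8.78 0 0 0 0 0 10; 8.78 0 0 0 0 0 10; 8.78 0 0 0 0 0 10; 8.78 0 0 0 0 0 10; 8.78 0 0 0 0 0 10; 8.78 -5.8 2.14 0 0 0 0; 8.78 -5.8 2.14 0 0 0 0; 8.78 -5.8 2.14 0 0 0 0; 8.78 -5.8 2.14 0 0 0 0; 8.78 -5.8 2.14 0 0 0 0; 8.78 -5.8 2.14 0 0 0 0; 8.78 -5.8 2.14 0 0 0 0; 8.78 -5.8 2.14 0 0 0 0; 8.78 -5.8 2.14 0 0 0 0; 8.78 -5.8 2.14 0 0 0 0; 8.78 0 0 4 0 0 0; 8.78 0 0 0 0 0 0",
)

```text
t: 2.4
ee_pos: [525.6, 3.2, 180.3]
orientation: [-2.129, -2.304, 0.006]
ft_force: [-0.1, 0.9, 0.0]
width: 87.8
```

```bash
python3 - <<'E'
from h import *
tool(); im=snap('wrist','w1.png'); c=cloud(im); Z=c[...,2]; s=w2s(c)
for n,sp in dict(knight=(-79,-209),dragon=(1,-313),tower=(76,-224.5)).items():
    q=s[(np.hypot(s[...,0]-sp[0],s[...,1]-sp[1])<40)&(Z>37)&(Z<46)&(s[...,1]<-162)&(im['range_z']>0)]
    if len(q): print(n,cv2.minEnclosingCircle(q.astype(np.float32)),len(q))
E
```

```text
t 2.40 TCP world [525.6   3.2 180.3] station [ -80.7 -208.4] xaxis [-0.079  0.997  0.001] y [ 0.997  0.079 -0.006] z [-0.006  0.    -1.   ] F [-0.1  0.9  0. ] w 87.8 xang station deg 89.9 q [-0.02  0.34  1.88  0.    0.93 -0.1 ]
knight ((-78.34866333007812, -209.44053649902344), 29.936254501342773) 2439
dragon ((-13.71701431274414, -300.1959228515625), 21.634984970092773) 847
tower ((76.7989730834961, -224.49380493164062), 30.135536193847656) 1721
```

View pics/w1.png

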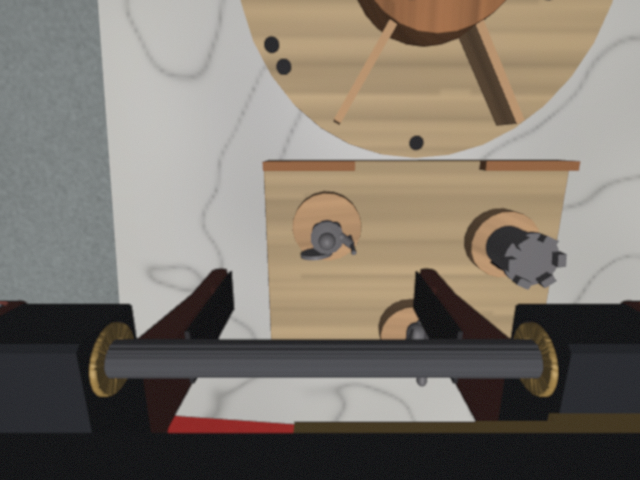

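The wrist picture confirms the knight's plinth at (327,225), the tower at (505,245), the gate between the fences (355 to 483) and the one dot at (417,143). I'll descend around the knight and grip.

>>> play_rows(
  plan="8.78 -0.1 0.2 4 0 0 0; 8.78 0 0 4 0 0 0; 8.78 0 0 4 0 0 0; 8.78 0 0 2 0 0 0; 8.78 0 0 1.3 0 0 0; 8.78 0 0 0 0 0 0; 5.4 0 0 0 0 0 0; 5.4 0 0 0 0 0 0; 5.4 0 0 0 0 0 0; 5.4 0 0 0 0 0 0; 5.4 0 0 0 0 0 0",
)

```text
t: 3.82
ee_pos: [530.0, 3.0, 30.2]
orientation: [2.13, 2.309, 0.0]
ft_force: [-1.9, 0.4, 6.3]
width: 59.5
```

```bash
python3 -c "
from h import *
tool()"
```

```text
t 3.83 TCP world [530.    3.   30.2] station [ -76.4 -209. ] xaxis [-0.081  0.997 -0.   ] y [0.997 0.081 0.   ] z [ 0.  0. -1.] F [-1.9  0.4  6.3] w 59.5 xang station deg 90.0 q [-0.02  0.59  1.94  0.    0.62 -0.1 ]
```

>>> play_rows(
  plan="5.4 0.4 1.4 0 0 0 0; 5.4 0.4 1.4 0 0 0 0; 5.4 0.4 1.4 0 0 0 0; 5.4 0.4 1.4 0 0 0 0; 5.4 1.2 1.0 0 0 0 0; 5.4 1.3 1.0 0 0 0 0; 5.4 0 0 0 0 0 0; 5.4 0 0 0 0 0 0",
)

```text
t: 4.82
ee_pos: [603.3, 50.2, 30.3]
orientation: [2.129, 2.308, 0.003]
ft_force: [1.9, 2.5, 5.1]
width: 59.4
```

```bash
python3 - <<'E'
from h import *
tool(); im=snap('wrist','w2.png'); c=cloud(im); Z=c[...,2]; s=w2s(c)
q=s[(np.hypot(s[...,0]-0,s[...,1]+168)<40)&(Z>37)&(Z<46)&(im['range_z']>0)]
if len(q): print(cv2.minEnclosingCircle(q.astype(np.float32)),len(q))
E
```

```text
t 4.83 TCP world [603.3  50.2  30.3] station [   0.5 -167.8] xaxis [-0.081  0.997  0.   ] y [0.997 0.081 0.002] z [ 0.002  0.    -1.   ] F [1.9 2.5 5.1] w 59.4 xang station deg 90.0 q [ 0.06  0.66  1.77  0.    0.71 -0.02]
((0.14211654663085938, -156.50335693359375), 38.09925079345703) 8772
```

View pics/w2.png

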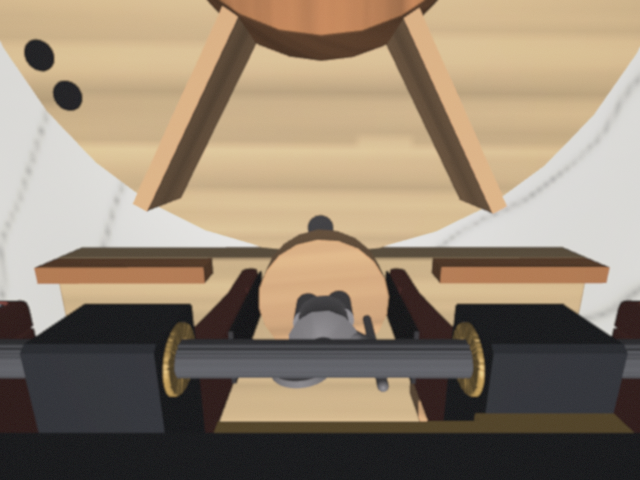

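Knight is centred in the gate (plinth at (322,290) px) and the pocket lies straight ahead. I'll release it, move behind it and push.

>>> play_rows(
  plan="6.9 0 0 0 0 0 0; 6.9 0 0 0 0 0 0; 6.9 0 0 0 0 0 0; 6.9 0 0 -3 0 0 0; 6.9 0 0 -5.5 0 0 0; 3.5 -4.4 0 0 0 0 0; 3.5 0 0 0 0 0 0; 3.5 0 0 0 0 0 0; 3.5 0 0 5 0 0 0; 3.5 0 0 3.5 0 0 0; 3.5 0 0 0 0 0 0; 3.5 1 0 0 0 0 0; 3.5 1 0 0 0 0 0; 3.5 1 0 0 0 0 0; 3.5 1 0 0 0 0 0; 3.5 0 0 0 0 0 0",
)

```text
t: 6.88
ee_pos: [602.7, 47.1, 30.0]
orientation: [2.128, 2.31, 0.001]
ft_force: [0.3, 0.5, 0.0]
width: 35.0
```

```bash
cat > chk.py <<'E'
from h import *
import sys
tool(); im=snap('top',sys.argv[1]); c=cloud(im); Z=c[...,2]; s=w2s(c); np.savez('pics/last.npz',c=c)
m=(np.abs(s[...,0])<45)&(s[...,1]<-64)&(s[...,1]>-200)&(Z>34)&(Z<47)&(im['range_z']>0)
q=s[m]
if len(q): print(cv2.minEnclosingCircle(q.astype(np.float32)),len(q))
i=cv2.imread('pics/'+sys.argv[1])[160:300,185:405]; cv2.imwrite('pics/'+sys.argv[1],cv2.resize(i,None,fx=3.6,fy=3.6,interpolation=cv2.INTER_CUBIC))
E
python3 chk.py t2.png; python3 - <<'E'
from h import *
im=snap('wrist','w3.png'); c=cloud(im); Z=c[...,2]; s=w2s(c)
q=s[(np.abs(s[...,0])<40)&(s[...,1]<-70)&(s[...,1]>-165)&(Z>36)&(Z<46)&(im['range_z']>0)]
if len(q): print('min/max',q.min(0),q.max(0),len(q))
E
```

```text
t 6.88 TCP world [602.7  47.1  30. ] station [  -0.4 -170.9] xaxis [-0.082  0.997  0.   ] y [0.997 0.082 0.   ] z [ 0.  0. -1.] F [0.3 0.5 0. ] w 35.0 xang station deg 90.1 q [ 0.06  0.66  1.77  0.    0.71 -0.02]
((-0.06294059753417969, -77.31393432617188), 44.75640869140625) 11
min/max [ -39.98451541 -164.98335179] [ 39.94655032 -70.01730942] 9549
```

View pics/w3.png

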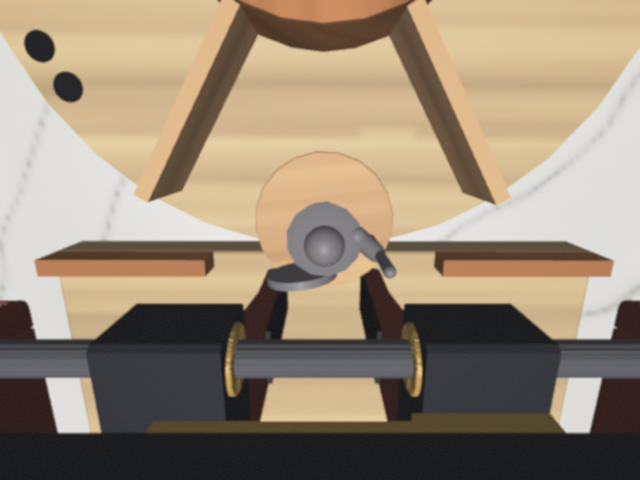

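Knight is upright, at (324,215) px and nicely cradled. I'll continue home.

>>> play_rows(
  plan="3.5 1 0 0 0 0 0; 3.5 1 0 0 0 0 0; 3.5 1 0 0 0 0 0; 3.5 0.6 0 0 0 0 0; 3.5 0.5 0 0 0 0 0; 3.5 0.2 0 0 0 0 0; 3.5 0 0 0 0 0 0",
)

```text
t: 7.85
ee_pos: [599.2, 89.0, 29.7]
orientation: [-2.13, -2.309, -0.0]
ft_force: [-0.1, 0.5, -0.8]
width: 35.3
```

```bash
python3 - <<'E'
from h import *
tool(); im=snap('wrist','w4.png')
E
```

```text
t 7.85 TCP world [599.2  89.   29.7] station [  -0.5 -128.7] xaxis [-0.081  0.997  0.   ] y [ 0.997  0.081 -0.   ] z [-0.  0. -1.] F [-0.1  0.5 -0.8] w 35.3 xang station deg 90.0 q [0.13 0.66 1.76 0.   0.71 0.05]
```

View pics/w4.png

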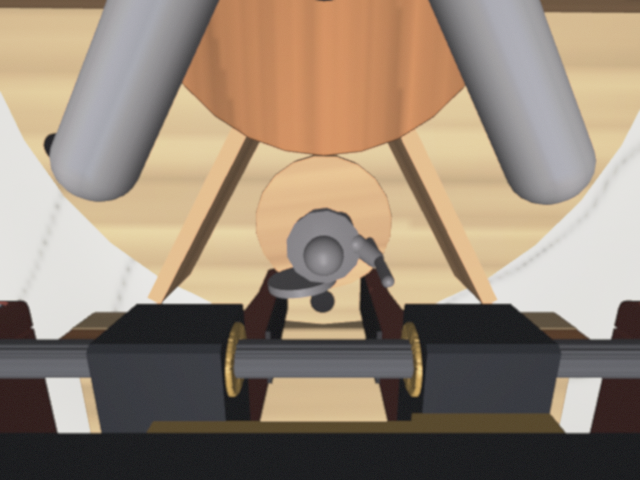

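Knight is home: its plinth, at (323,215) px, almost touches the drum at (323,155). Next I'll retreat and go to the wheel arm at station −120°.

>>> play_rows(
  plan="3.5 -1.5 0 0 0 0 0; 3.5 -2 0 0 0 0 0; 3.5 0 0 -5 0 0 0; 3.5 0 0 -5 0 0 0; 3.0 0 0 -4 0 0 0; 3.0 3.7 -1 0 0 0 10; 3.0 0 0 0 0 0 10; 3.0 0 0 0 0 0 10; 3.0 0 0 0 0 0 0",
)

```text
t: 9.02
ee_pos: [589.2, 88.8, 169.7]
orientation: [2.655, 1.68, -0.0]
ft_force: [-0.7, -0.2, 0.0]
width: 30.2
```

```bash
cat > go.py <<'E'
from h import *
import sys
o,M,t=tool(); g=np.array([float(x) for x in sys.argv[1:4]])
w=np.r_[s2w(g[:2]),g[2]]; print('tool-frame shift cm',(M.T@(w-t)/10).round(2))
E
python3 go.py -31 -53.7 170
```

```text
t 9.03 TCP world [589.2  88.8 169.7] station [ -10.5 -128.1] xaxis [ 0.428  0.904 -0.   ] y [ 0.904 -0.428  0.   ] z [-0. -0. -1.] F [-0.7 -0.2  0. ] w 30.2 xang station deg 60.1 q [ 0.13  0.45  1.74 -0.    0.96  0.57]
tool-frame shift cm [ 5.43 -5.49 -0.03]
```

>>> play_rows(
  plan="3.0 2.7 -2.75 0 0 0 0; 3.0 2.7 -2.75 0 0 0 0; 3.0 0 0 0 0 0 0; 3.0 0 0 2.5 0 0 0; 3.0 0 0 2 0 0 0; 1.6 0 0 0 0 0 0; 1.6 0 0 0 0 0 0; 1.6 0 0 0 0 0 0",
)

```text
t: 10.02
ee_pos: [563.4, 162.2, 125.6]
orientation: [2.654, 1.679, 0.002]
ft_force: [-0.5, -0.4, -1.4]
width: 16.1
```

```bash
python3 go.py -31 -53.7 125
```

```text
t 10.03 TCP world [563.4 162.2 125.6] station [-30.4 -52.9] xaxis [0.428 0.904 0.001] y [ 0.904 -0.428  0.001] z [ 0.002  0.    -1.   ] F [-0.5 -0.4 -1.4] w 16.1 xang station deg 60.0 q [ 0.26  0.49  1.78 -0.    0.86  0.7 ]
tool-frame shift cm [-0.1  -0.01  0.06]
```

>>> play_rows(
  plan="1.6 0.09 1.07 0 0 0 -10; 1.6 0.09 1.07 0 0 0 -10; 1.6 0.09 1.07 0 0 0 -10; 1.6 0.09 1.07 0 0 0 -10; 1.6 0.09 1.07 0 0 0 -10; 1.6 0.09 1.07 0 0 0 -10; 1.6 0 0 0 0 0 0; 1.6 0 0 0 0 0 0",
)

```text
t: 11.02
ee_pos: [623.7, 167.1, 125.0]
orientation: [1.464, 2.78, -0.0]
ft_force: [0.2, -0.4, 0.4]
width: 16.1
```

```bash
python3 go.py 31 -53.7 125
```

```text
t 11.03 TCP world [623.7 167.1 125. ] station [ 30.1 -52.9] xaxis [-0.566  0.825 -0.   ] y [ 0.825  0.566 -0.   ] z [-0. -0. -1.] F [ 0.2 -0.4  0.4] w 16.1 xang station deg 119.9 q [ 0.24  0.57  1.64 -0.    0.93 -0.36]
tool-frame shift cm [-0.11  0.03 -0.  ]
```

>>> play_rows(
  plan="3.0 0 0 0 0 0 0; 3.0 0 0 0 0 0 0; 3.5 0 0 -4.5 0 0 0; 3.5 0 0 0 0 0 10; 3.5 0 0 0 0 0 10; 3.5 0 0 0 0 0 10; 3.5 -5.5 -0.6 0 0 0 0; 3.5 -5.5 -0.6 0 0 0 0; 3.5 -5.5 -0.6 0 0 0 0; 3.5 -5.5 -0.6 0 0 0 0; 3.5 -5.5 -0.6 0 0 0 0; 3.5 -2.5 0 0 0 0 0; 3.5 0 0 0 0 0 0",
)

```text
t: 12.65
ee_pos: [618.1, -136.0, 169.6]
orientation: [2.134, 2.306, 0.0]
ft_force: [1.2, 0.3, 0.4]
width: 34.9
```

```bash
python3 go.py 0.5 -357 30; python3 - <<'E'
from h import *
im=snap('top','t5.png'); c=cloud(im); Z=c[...,2]; s=w2s(c); v,u=np.mgrid[:480,:640]
Q=s[(Z>122)&(Z<160)&(np.hypot(s[...,0],s[...,1])<80)]; rr=np.hypot(*Q.T); a=np.arctan2(Q[:,1],Q[:,0])
print('arms mod60 (station)',np.degrees(np.angle(np.exp(6j*a[rr>35]).mean()))/6)
def blob(x,y,R,zl,zh):
    q=s[(np.hypot(s[...,0]-x,s[...,1]-y)<R)&(Z>zl)&(Z<zh)]; return cv2.minEnclosingCircle(q.astype(np.float32)) if len(q) else None
print('dragon',blob(1,-313,36,36,47)); print('tower',blob(76,-224.5,36,36,47))
kx,ky=95*np.cos(np.radians(-30)),95*np.sin(np.radians(-30)); print('knight exp',kx,ky,blob(kx,ky,33,34,45))
cr=cv2.imread('pics/t5.png')[160:300,185:405]; cv2.imwrite('pics/t5c.png',cv2.resize(cr,None,fx=3.6,fy=3.6,interpolation=cv2.INTER_CUBIC))
E
```

```text
t 12.65 TCP world [ 618.1 -136.   169.6] station [ 2.000e-01 -3.546e+02] xaxis [-0.077  0.997 -0.   ] y [0.997 0.077 0.   ] z [ 0. -0. -1.] F [1.2 0.3 0.4] w 34.9 xang station deg 89.8 q [-0.24  0.5   1.65 -0.    1.   -0.31]
tool-frame shift cm [-0.24  0.03 13.96]
arms mod60 (station) -0.34626693411533704
dragon ((1.3676800727844238, -312.41766357421875), 30.013507843017578)
tower ((76.48239135742188, -223.6709747314453), 30.287952423095703)
knight exp 82.27241335952168 -47.49999999999999 ((79.15274047851562, -47.748756408691406), 29.97631072998047)
```

View pics/t5c.png

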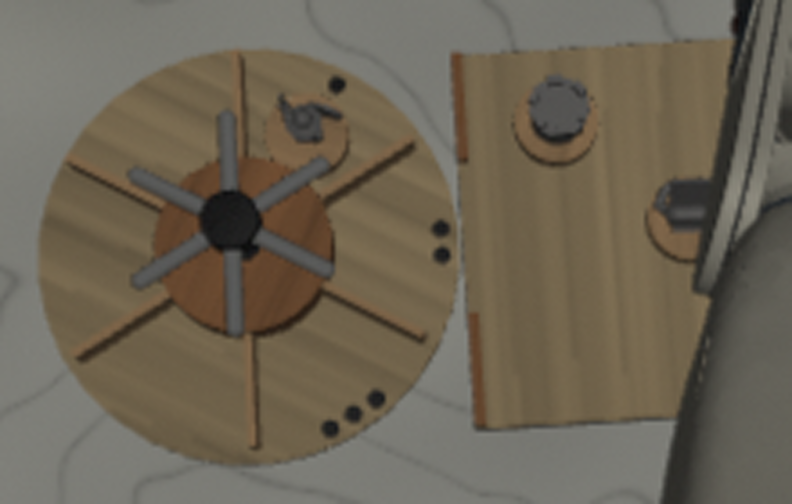

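Two-dot pocket is at the gate (dots at (440,228) and (441,255) px) and the knight rode round upright. I'll descend behind the dragon and push it straight along.

>>> play_rows(
  plan="3.5 -0.3 0 5 0 0 0; 3.5 0 0 5 0 0 0; 3.5 0 0.03 3.9 0 0 0; 3.5 0 0 0 0 0 0; 3.5 0.7 0 0 0 0 0; 3.5 1.0 0 0 0 0 0; 3.5 1.2 0 0 0 0 0; 3.5 1.2 0 0 0 0 0; 3.5 1.2 0 0 0 0 0; 3.5 1.2 0 0 0 0 0; 3.5 1.2 0 0 0 0 0; 3.5 1.2 0 0 0 0 0; 3.5 1.2 0 0 0 0 0; 3.5 1.2 0 0 0 0 0; 3.5 1.2 0 0 0 0 0; 3.5 1.2 0 0 0 0 0; 3.5 1.2 0 0 0 0 0; 3.5 1.0 0 0 0 0 0; 3.5 0.6 0 0 0 0 0; 3.5 0 0 0 0 0 0",
)

```text
t: 15.2
ee_pos: [605.3, 27.9, 30.5]
orientation: [-2.129, -2.309, 0.0]
ft_force: [-0.1, 0.2, 0.1]
width: 34.8
```

```bash
python3 go.py 0 -129 30; python3 -c "
from h import *
snap('wrist','w6.png')"
```

```text
t 15.20 TCP world [605.3  27.9  30.5] station [   0.6 -190.2] xaxis [-0.081  0.997  0.   ] y [ 0.997  0.081 -0.   ] z [-0.  0. -1.] F [-0.1  0.2  0.1] w 34.8 xang station deg 90.1 q [ 0.03  0.66  1.76  0.    0.72 -0.06]
tool-frame shift cm [ 6.12 -0.05  0.05]
```

View pics/w6.png

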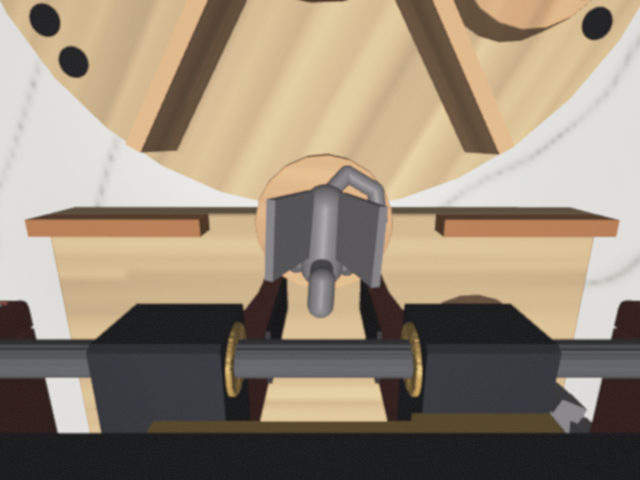

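Dragon is upright, cradled and centred in the gate at (324,220) px. I'll push it home.

>>> play_rows(
  plan="3.5 1 0 0 0 0 0; 3.5 1 -0.05 0 0 0 0; 3.5 1 0 0 0 0 0; 3.5 1 0 0 0 0 0; 3.5 1 0 0 0 0 0; 3.5 0.6 0 0 0 0 0; 3.5 0.4 0 0 0 0 0; 3.5 0.1 0 0 0 0 0; 3.5 0 0 0 0 0 0",
)

```text
t: 16.38
ee_pos: [600.1, 88.0, 30.7]
orientation: [-2.13, -2.309, -0.0]
ft_force: [-0.3, -0.6, -1.2]
width: 34.8
```

```bash
python3 go.py 0 -129 30; python3 - <<'E'
from h import *
im=snap('wrist','w7.png'); c=cloud(im); Z=c[...,2]; s=w2s(c)
q=s[(np.hypot(s[...,0],s[...,1]+95)<45)&(Z>36)&(Z<44)&(s[...,1]<-64)&(np.abs(s[...,0])<31)&(im['range_z']>0)]
print(q.max(0),q.min(0),np.hypot(*q.T).min())
E
```

```text
t 16.38 TCP world [600.1  88.   30.7] station [   0.3 -129.8] xaxis [-0.08   0.997  0.   ] y [0.997 0.08  0.   ] z [ 0.  0. -1.] F [-0.3 -0.6 -1.2] w 34.8 xang station deg 90.0 q [0.13 0.66 1.76 0.   0.72 0.05]
tool-frame shift cm [ 0.08 -0.03  0.07]
[ 30.50346172 -65.3686129 ] [ -29.3633951  -136.44004344] 65.40930148314396
```

>>> play_rows(
  plan="3.5 0.1 0 0 0 0 0; 3.5 0 0 0 0 0 0; 3.5 -1.5 0 0 0 0 0; 3.5 -2 0 0 0 0 0; 3.5 0 0 -5 0 0 0; 3.5 0 0 -5 0 0 0; 3.0 0 0 -4 0 0 0; 3.0 3.7 -1 0 0 0 0; 3.0 3.7 -1 0 0 0 0; 3.0 3.6 -1.1 0 0 0 0; 3.0 0 0 0 0 0 10; 3.0 0 0 0 0 0 10; 3.0 0 0 0 0 0 10; 3.0 0 0 0 0 0 0",
)

```text
t: 18.18
ee_pos: [563.3, 160.1, 170.7]
orientation: [2.655, 1.68, -0.0]
ft_force: [-0.2, 0.0, -0.2]
width: 29.7
```

```bash
python3 go.py -31 -53.7 125
```

```text
t 18.18 TCP world [563.3 160.1 170.7] station [-30.7 -55. ] xaxis [ 0.428  0.904 -0.   ] y [ 0.904 -0.428 -0.   ] z [-0. -0. -1.] F [-0.2  0.  -0.2] w 29.7 xang station deg 60.1 q [ 0.26  0.43  1.76 -0.    0.95  0.7 ]
tool-frame shift cm [ 0.1  -0.09  4.57]
```

>>> play_rows(
  plan="3.0 0.1 -0.1 2.5 0 0 0; 3.0 0 0 2 0 0 0; 1.6 0 0 0 0 0 0; 1.6 0 0 0 0 0 0; 1.6 0 0 0 0 0 0; 1.6 0.09 1.07 0 0 0 -10; 1.6 0.09 1.07 0 0 0 -10; 1.6 0.09 1.07 0 0 0 -10; 1.6 0.09 1.07 0 0 0 -10; 1.6 0.09 1.07 0 0 0 -10; 1.6 0.09 1.07 0 0 0 -10; 1.6 0 0 0 0 0 0; 1.6 0 0 0 0 0 0; 3.0 0 0 0 0 0 0; 3.0 0 0 0 0 0 0; 3.0 0 0 0 0 0 0; 5.0 0 0 -4.5 0 0 0; 8.7 0 0 0 0 0 10; 8.7 0 0 0 0 0 10; 8.7 0 0 0 0 0 10",
)

```text
t: 20.68
ee_pos: [624.0, 167.4, 170.8]
orientation: [2.137, 2.303, 0.0]
ft_force: [0.3, -0.2, 0.2]
width: 66.7
```

```bash
python3 go.py 76.5 -224.3 170
```

```text
t 20.68 TCP world [624.  167.4 170.8] station [ 30.4 -52.6] xaxis [-0.075  0.997 -0.   ] y [0.997 0.075 0.   ] z [ 0.  0. -1.] F [ 0.3 -0.2  0.2] w 66.7 xang station deg 89.7 q [ 0.24  0.51  1.62 -0.    1.01  0.17]
tool-frame shift cm [-17.14   4.7    0.08]
```

>>> play_rows(
  plan="8.7 -5.7 1.5 0 0 0 0; 8.7 -5.7 1.6 0 0 0 0; 8.7 -5.7 1.6 0 0 0 0; 8.7 0 0 0 0 0 0; 8.7 0 0 0 0 0 0",
)

```text
t: 21.3
ee_pos: [684.2, 0.9, 170.4]
orientation: [-2.131, -2.308, 0.0]
ft_force: [-0.5, -1.1, 0.0]
width: 86.8
```

```bash
python3 go.py 76.5 -224.3 30; python3 - <<'E'
from h import *
im=snap('top','t8.png'); c=cloud(im); Z=c[...,2]; s=w2s(c)
Q=s[(Z>122)&(Z<160)&(np.hypot(s[...,0],s[...,1])<80)]; rr=np.hypot(*Q.T); a=np.arctan2(Q[:,1],Q[:,0])
print('arms mod60',np.degrees(np.angle(np.exp(6j*a[rr>35]).mean()))/6)
for n,d in dict(knight=30,dragon=-30).items():
    x,y=93*np.cos(np.radians(d)),93*np.sin(np.radians(d)); q=s[(np.hypot(s[...,0]-x,s[...,1]-y)<33)&(Z>34)&(Z<45)]
    print(n,cv2.minEnclosingCircle(q.astype(np.float32)),len(q))
cr=cv2.imread('pics/t8.png')[160:300,185:405]; cv2.imwrite('pics/t8c.png',cv2.resize(cr,None,fx=3.6,fy=3.6,interpolation=cv2.INTER_CUBIC))
E
```

```text
t 21.30 TCP world [684.2   0.9 170.4] station [  77.1 -223.4] xaxis [-0.08   0.997  0.   ] y [ 0.997  0.08  -0.001] z [-0.001  0.    -1.   ] F [-0.5 -1.1  0. ] w 86.8 xang station deg 90.0 q [-0.02  0.57  1.52  0.    1.05 -0.1 ]
tool-frame shift cm [-0.09 -0.05 14.04]
arms mod60 -0.18604125387933357
knight ((80.65422821044922, 43.62131881713867), 30.18182945251465) 245
dragon ((80.0824203491211, -47.89537048339844), 30.46723175048828) 158
```

View pics/t8c.png

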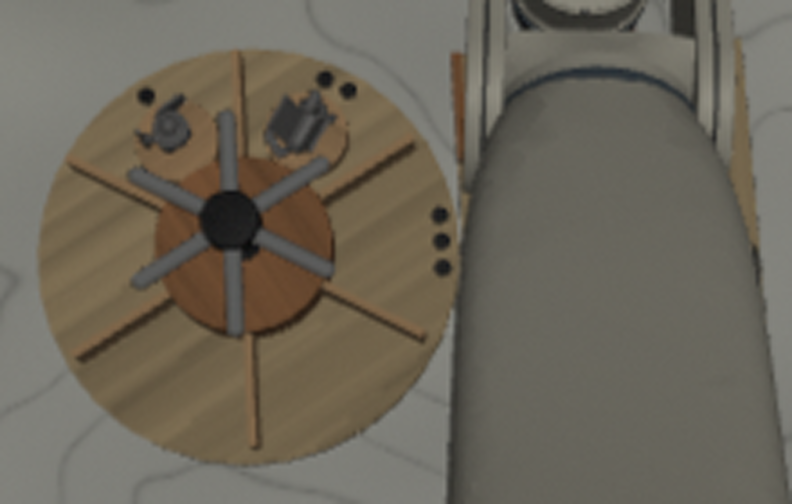

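Three-dot pocket is at the gate (dots at (440,215) to (442,268) px), with knight and dragon upright in their pockets. Now the tower.

>>> play_rows(
  plan="8.7 -0.1 -0.05 5 0 0 0; 8.7 0 0 5 0 0 0; 8.7 0 0 2.8 0 0 0; 8.7 0 0 1.2 0 0 0; 8.7 0 0 0 0 0 0; 5.4 0 0 0 0 0 0; 5.4 0 0 0 0 0 0; 5.4 0 0 0 0 0 0; 5.4 0 0 0 0 0 0; 5.4 0 0 0 0 0 0; 5.4 0.7 -1.4 0 0 0 0; 5.4 0.7 -1.4 0 0 0 0; 5.4 0.7 -1.4 0 0 0 0; 5.4 0.7 -1.4 0 0 0 0; 5.4 1.2 -1.0 0 0 0 0; 5.4 1.2 -1.0 0 0 0 0; 5.4 0 0 0 0 0 0; 5.4 0 0 0 0 0 0",
)

```text
t: 23.6
ee_pos: [603.1, 46.6, 31.5]
orientation: [-2.129, -2.309, -0.001]
ft_force: [-3.1, 3.4, 10.9]
width: 59.4
```

```bash
python3 go.py 0 -168 30
```

```text
t 23.60 TCP world [603.1  46.6  31.5] station [   0.  -171.4] xaxis [-0.081  0.997  0.001] y [ 0.997  0.081 -0.   ] z [-0.     0.001 -1.   ] F [-3.1  3.4 10.9] w 59.4 xang station deg 90.0 q [ 0.06  0.66  1.77  0.    0.72 -0.03]
tool-frame shift cm [ 0.34 -0.    0.15]
```

>>> play_rows(
  plan="6.9 0 0 0 0 0 0; 6.9 0 0 0 0 0 0; 6.9 0 0 0 0 0 0; 6.9 0 0 -3 0 0 0; 6.9 0 0 -5.5 0 0 0; 3.5 -4.4 0 0 0 0 0; 3.5 0 0 0 0 0 0; 3.5 0 0 0 0 0 0; 3.5 0 0 5 0 0 0; 3.5 0 0 3.5 0 0 0; 3.5 0 0 0 0 0 0; 3.5 1 0 0 0 0 0; 3.5 1 0 0 0 0 0; 3.5 1 0 0 0 0 0; 3.5 1 0 0 0 0 0; 3.5 0 0 0 0 0 0",
)

```text
t: 25.6
ee_pos: [604.6, 42.5, 31.0]
orientation: [2.129, 2.31, 0.001]
ft_force: [-0.2, 0.6, 0.3]
width: 35.1
```

```bash
python3 go.py 0 -129 30; python3 -c "
from h import *
snap('wrist','w9.png')"
```

```text
t 25.60 TCP world [604.6  42.5  31. ] station [   1.2 -175.6] xaxis [-0.082  0.997  0.   ] y [0.997 0.082 0.   ] z [ 0.  0. -1.] F [-0.2  0.6  0.3] w 35.1 xang station deg 90.1 q [ 0.05  0.66  1.76  0.    0.72 -0.03]
tool-frame shift cm [ 4.66 -0.11  0.1 ]
```

View pics/w9.png

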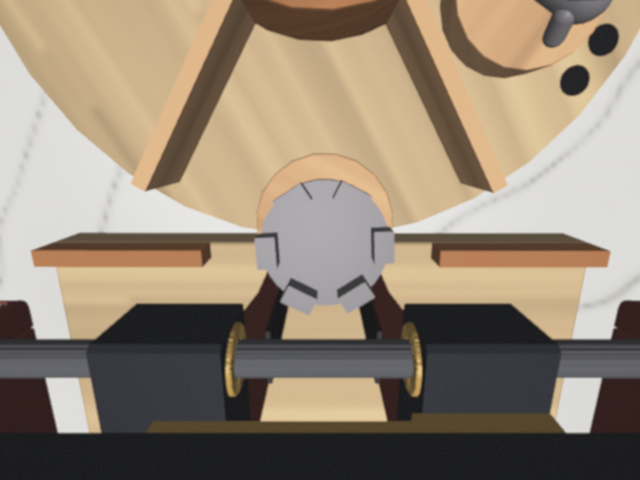

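Tower is upright and centred in the gate at (324,220) px. I'll push it home and then retreat well clear.

>>> play_rows(
  plan="3.5 1 -0.05 0 0 0 0; 3.5 1 -0.05 0 0 0 0; 3.5 1 0 0 0 0 0; 3.5 0.8 0 0 0 0 0; 3.5 0.5 0 0 0 0 0; 3.5 0.3 0 0 0 0 0; 3.5 0.1 0 0 0 0 0; 3.5 0 0 0 0 0 0",
)

```text
t: 26.65
ee_pos: [599.8, 88.1, 30.7]
orientation: [-2.13, -2.309, -0.0]
ft_force: [-0.5, -0.4, -0.5]
width: 34.8
```

```bash
python3 go.py 0 -129 30;python3 - <<'E'
from h import *
im=snap('wrist','w10.png'); c=cloud(im); Z=c[...,2]; s=w2s(c)
q=s[(Z>36)&(Z<44)&(s[...,1]<-64)&(s[...,1]>-130)&(np.abs(s[...,0])<31)&(im['range_z']>0)]
print(np.hypot(*q.T).min())
E
```

```text
t 26.65 TCP world [599.8  88.1  30.7] station [   0.  -129.7] xaxis [-0.081  0.997  0.   ] y [ 0.997  0.081 -0.   ] z [-0.  0. -1.] F [-0.5 -0.4 -0.5] w 34.8 xang station deg 90.0 q [0.13 0.66 1.76 0.   0.72 0.05]
tool-frame shift cm [ 0.07 -0.    0.07]
65.6179097983918
```

>>> play_rows(
  plan="3.5 0.1 0 0 0 0 0; 3.5 0 0 0 0 0 0; 3.5 -1.5 0 0 0 0 0; 3.5 -2 0 0 0 0 0; 3.5 0 0 -5 0 0 0; 3.5 0 0 -5 0 0 0; 3.5 0 0 -5 0 0 0; 3.5 0 0 -5 0 0 0; 3.5 -6 -2 0 0 0 0; 3.5 -6 -2 0 0 0 0; 3.5 -6 -2 0 0 0 0; 3.5 -6 -2 0 0 0 0; 3.5 0 0 0 0 0 0; 3.5 0 0 0 0 0 0; 3.5 0 0 0 0 0 0",
)

```text
t: 28.58
ee_pos: [543.0, -187.6, 230.6]
orientation: [-2.128, -2.31, -0.0]
ft_force: [-0.5, -0.1, -0.1]
width: 35.1
```

```bash
python3 - <<'E'
from h import *
tool(); im=snap('top','t11.png'); c=cloud(im); Z=c[...,2]; s=w2s(c)
Q=s[(Z>122)&(Z<160)&(np.hypot(s[...,0],s[...,1])<80)]; rr=np.hypot(*Q.T); a=np.arctan2(Q[:,1],Q[:,0])
print('arms mod60',np.degrees(np.angle(np.exp(6j*a[rr>35]).mean()))/6)
for n,d in dict(knight=30,dragon=-30,tower=-90).items():
    x,y=94*np.cos(np.radians(d)),94*np.sin(np.radians(d)); q=s[(np.hypot(s[...,0]-x,s[...,1]-y)<33)&(Z>34)&(Z<45)]
    e=cv2.minEnclosingCircle(q.astype(np.float32)); f=Z[(np.hypot(s[...,0]-x,s[...,1]-y)<28)]; print(n,e,np.hypot(*e[0]),'top z',np.percentile(f[f<110],99))
cr=cv2.imread('pics/t11.png')[160:300,185:405]; cv2.imwrite('pics/t11c.png',cv2.resize(cr,None,fx=3.6,fy=3.6,interpolation=cv2.INTER_CUBIC))
E
```

```text
t 28.57 TCP world [ 543.  -187.6  230.6] station [ -78.7 -400. ] xaxis [-0.082  0.997  0.   ] y [ 0.997  0.082 -0.   ] z [-0.  0. -1.] F [-0.5 -0.1 -0.1] w 35.1 xang station deg 90.1 q [-0.35  0.34  1.74  0.    1.06 -0.44]
arms mod60 -0.3060541842607227
knight ((80.99234008789062, 44.001808166503906), 30.056875228881836) 92.173305652094 top z 90.00983517981788
dragon ((79.8126449584961, -48.05562210083008), 30.797698974609375) 93.16330345564577 top z 88.47867539920095
tower ((0.047579068690538406, -92.26378631591797), 30.642065048217773) 92.26379858382782 top z 93.04357722263202
```

View pics/t11c.png

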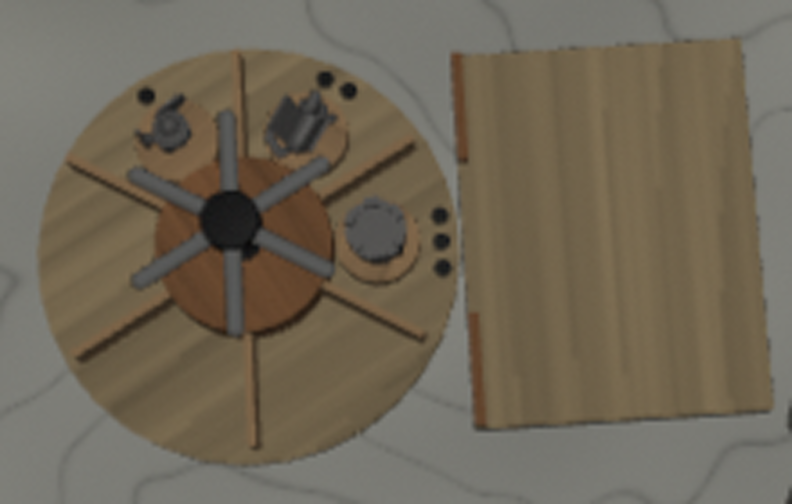

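All three stand upright against the drum in their own pockets: knight at (175,135) px, dragon (305,130), tower (378,240). The deck is empty, so I'm handing in.

```bash
python3 -c "
from workcell import *
print(close_job())"
```

```text
the job is handed in; nothing more can be done
None
```

All three miniatures are in their pockets and the job is handed in. I loaded the knight into the one-dot pocket, then the dragon into two-dot and the tower into three-dot. The wheel was turned one 60° click between each.

- **How they moved:** I gripped the knight and tower by the plinth and slid them to the gate, then pushed each one home from behind. The dragon stood almost in line with the gate, so I pushed it all the way. I never raised the tool while it held a miniature.
- **Last checks:** In the final top picture all three are upright. Their plinth centres measure 92–93 mm from the axis, so they are at or almost touching the drum. The wheel arms are within about 0.3° of the detent, and the gripper was clear of everything. The clock read about 29 s of the 72 s.
- **Disagreement:** The wrist camera put the dragon and tower at about 95–96 mm just before a final 1 mm push. The gap to the top picture is within the 2 mm calibration error.
- **Forces:** The highest wrist force in any reading was about 12 N; I only read it at the end of each move.
- **Not checked:** I didn't measure the bottle, jar and cup again at the end. No move went near them, except that the first approach may have passed high above the cup.

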